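# Pack the weight and the parts pot into the chest

### The job

Pack this clock's things into the open mahogany chest: stand the stouter of the two ring-topped brass weights in the chest's narrow bay, and the steel pot with the hoop handle in its wide bay. Set both down upright on the chest's floor without dropping them, and leave the slimmer weight standing where it is.

Things in the scene. Friction and masses are not known exactly. Their poses are not given: they have to be found in the camera images.
- stout_weight: Stouter clock weight: upright brass cylinder, 60 mm diameter, 75 mm high, about 0.7 kg. Origin: centre of underside, z up. To lift it by, a rigid upright dark steel ring of 10 mm round bar on top, in the weight's x-z plane (fingers close along its y), 46 mm outer, 26 mm inner diameter, centre 95 mm and top 118 mm above the origin. Any yaw; shares four places with the slim weight and two pots.
- slim_weight: Slimmer clock weight, to be left alone: upright brass cylinder, 38 mm diameter, 75 mm high, with a ring of the same shape and height (top at 118 mm). Origin: centre of underside, z up.
- hoop_pot: Empty round steel pot, 90 mm diameter, 60 mm high, 4 mm wall, about 0.3 kg. Origin: centre of underside, z up. A rigid upright hoop of 9 mm bar spans its mouth in the pot's x-z plane (fingers close along its y): a straight level top 40 mm long along x over the origin, upper side 118 mm above the origin. Any yaw. A like pot without a hoop stands nearby, not wanted.
- chest: Fixed open mahogany chest, 146 mm (x) by 237 mm (y), rim 75 mm high, 8 mm walls; lid folded back, sloping down on the +x side. Origin: centre of underside, z up. A divider 6 mm thick, top at 60 mm, makes two empty bays, each 130 mm long, centred on x = 0, floor at z = 8 mm: narrow, 85 mm wide, centre y = +68 mm; wide, 130 mm wide, centre y = -45.5 mm. Yaw within 0.25 rad of 0.
Not all that is in view belongs to the job. Leave any red look-alike of the stout_weight alone.

How it is judged (in metres and radians):
At the end, for the whole second after the job is handed in: The stout weight stands on the floor of the chest's narrow bay and the hoop-handled pot on the floor of its wide bay (undersides within 10 mm of the floor, upright within 10 degrees, at rest, anywhere inside the bay); the slim weight stands within 30 mm of where it started (x of stout_weight in the frame of chest between -0.05 and 0.05 m and y of stout_weight in the frame of chest between 0.045 and 0.091 m and z of stout_weight in the frame of chest between 0 and 0.018 m and angle between each of stout_weight, hoop_pot, slim_weight's own z axis and vertical below 0.17 rad and linear speed of each of stout_weight, hoop_pot below 0.03 m/s and x of hoop_pot in the frame of chest between -0.05 and 0.05 m and y of hoop_pot in the frame of chest between -0.075 and -0.015 m and z of hoop_pot in the frame of chest between 0 and 0.018 m and distance of slim_weight from where it was at the start of the episode below 0.03 m); the robot touches nothing.
It fails at once if the stout weight is dropped: it falls faster than 0.7 m/s with no finger on it (a free fall of 25 mm) (linear speed of stout_weight above 0.7 m/s and contact force between stout_weight and the fingers below 0.05 N).
It fails at once if the hoop pot is dropped: it falls faster than 0.7 m/s with no finger on it (a free fall of 25 mm) (linear speed of hoop_pot above 0.7 m/s and contact force between hoop_pot and the fingers below 0.05 N).
It also fails if it takes over 64 s, if anything falls off the work surface, if the arm or the gripper's body presses on something with over 40 N, if the wrist force passes 120 N, or if a joint passes its speed limit or range.

### The arm

A 6-joint arm with a two-finger parallel gripper is mounted at the origin on the work surface. World frame = base frame: x ahead of the robot, y to its left, z up, the work surface at z = 0. Lengths are in m, angles in degrees, forces in N, time in s.
With the tool pointing down it reaches from about 0.25 to 0.725 m from the base axis. Payload 9.7 kg.
Tool frame: the origin (TCP) lies on the centre line of the jaws, within the pads' length; the fingertips stand 17 mm ahead of it and the grasp point (between the pads) lies 2 mm behind it (bot.nose_length is the distance from the TCP to the fingertips, in m); x points along the fingers, y is the direction in which the jaws open and shut, and the axes are right-handed (so a half turn about x gives the same grasp; the last joint's range is limited). The gripper opens to 85 mm and grips with 20 to 120 N. Pads are 22 mm wide; open, the fingers measure 114 mm over their backs; the gripper's body (76 mm by 85 mm) begins 54 mm behind the grasp point. The pads swing forward as they close: fully open they stand 13 mm farther back than shut.
Start: joints at [-70.76, 4.979, 10.078, 95.1, 0, 90], TCP at [0.181, -0.519, 0.248] pointing down, gripper open.
Joint ranges: [-179.16, 179.16], [-48.56, 103.87], [-65.8, 70.77], [-126.05, 130.52], [-82.76, 87.17], [-180, 180]. Speed limits (degrees/s): [127.2, 127.2, 147.25, 180, 180, 180].

### API

Orientations are given as [roll, pitch, yaw] about the fixed x, y, z axes, in that order (R = Rz(yaw) Ry(pitch) Rx(roll)).
In Python, from workcell import bot, viewer, ticket gives the robot as it stands.
- The arm moves only by the tool jog_arm, never from a script. Its argument "deltas" is a list of rows, each an object of numbers: "fingers": the opening, from 0 (shut) to 1 (fully open); "x", "y", "z": the shift along the world's x, y, z in mm; "twist": the turn about the world's z in degrees. A call has 1 to 10 rows; each row is the pose to reach, as a shift and turn from the pose measured when the call began; what a row does not reach only later rows make up. A row lasts 1/10 s, in which the tool goes at most 50 mm and 8.59 degrees, less where a joint would pass 70% of its speed; a pose out of reach is approached as far as the arm can. A call with a gripper value outside its range is refused whole. The fingers move at their own pace and stop on an object; "grip_force" is the grip in N (left out, the last holds). Time passes only in rows, so rows that repeat a pose let the fingers close. It gives the time, the measured TCP pose, the force and the opening at its end, in the units of the state.
- bot.get_obs(): the state, without advancing time (a new reading comes with each control period).
- viewer.camera(name): name is "scene" or "side" or "wrist"; returns a dict with "image" (420x560x3 uint8, red, green, blue), "fovy" (degrees; the focal length in pixels is half the picture's height over the tangent of half this angle, whatever the lens; pixels are square), "cx", "cy" (the principal point, pixels), "D" ([k1, k2, p1, p2, k3] as OpenCV has them; the pictures are not rectified), "world_to_cam" (4x4, takes a point from world to camera coordinates); the wrist camera has in their place "tool_from_camera" (4x4, takes a point from camera to tool coordinates, whose origin is the TCP and whose axes are the tool frame's). Camera axes: x right, y down, z forward; pixel columns grow to the right and rows downward; lengths in m; the calibration is good to about 2 mm. A picture is of the moment at which its call begins: read the wrist's pose just before it. There is no depth.
- ticket.job_done(): hands the job in, once; it reports no verdict.
The state is a dict: "time": time; "q": joint angles; "qd": joint speeds; "joint_efforts": joint torques, N m; "ee_pos": TCP position; "tcp_rot": TCP orientation; "wrist_force": force on the tool from outside, world axes, zero at the start; "torque": the same for the moment, N m; "opening": finger opening in m.
Only numpy, scipy, OpenCV 4.12 (cv2) and the standard library are available. Lean on these libraries where they do the work, as an engineer would, in place of code of your own. Each camera call takes 0.05 s, during which the arm holds its last target.

## Working session

There is one attempt and no reset: what is moved stays moved. The work goes in short steps, Python scripts to look and compute and a tool call to move; the robot and the scene stay as the last step left them, time stands still between calls to the robot, and variables do not carry over. Pictures are saved under pics/ and viewed, and the job is handed in when it is done.

Besides the shell and the picture viewer there is one more tool, called after ">>>" by a JSON object that holds its "api" and its "payload", one argument or row to a line. jog_arm: Moves the arm, as the interface text tells. Its arguments: {"type":"object","properties":{"deltas":{"type":"array"},"grip_force":{"type":"number"}},"required":["deltas"]}

```bash
ls; mkdir -p pics
python3 - <<'E'
from workcell import bot, viewer, ticket
import cv2,pickle
o=bot.get_obs();print(o)
for n in ["scene","side"]:
    c=viewer.camera(n); cv2.imwrite(f"pics/{n}0.png",c["image"][:,:,::-1]); 
    pickle.dump(c,open(f"pics/{n}0.pkl","wb"))
    print(n,c["fovy"],c["cx"],c["cy"],c["D"],c["world_to_cam"])
E
```

```text
pics
{'time': 0.0, 'q': array([-7.07599743e+01,  5.00901869e+00,  1.00335049e+01,  9.50976858e+01,
        1.07504339e-04,  8.99997779e+01]), 'qd': array([ 0.0067075 , -0.04890496, -0.07907539,  0.06062875, -0.12932039,
       -0.06285201]), 'joint_efforts': array([-3.88644157e-04, -5.20388818e+01,  4.64800429e+01,  1.65509270e-02,
       -1.21849653e-04, -2.89072148e-05]), 'ee_pos': array([ 0.18117337, -0.51908964,  0.24759451]), 'tcp_rot': array([-90.08436932,  89.92680039, 109.15587845]), 'wrist_force': array([-0.01422995,  0.3297032 ,  0.53775649]), 'torque': array([ 0.02124757,  0.03272047, -0.00271675]), 'opening': 0.08543082714912864}
scene 54.50418668462824 277.01805907055433 208.13528331277516 [0.019451 0.       0.       0.       0.      ] [[-0.16575279  0.98616217 -0.00319071  0.15334582]
 [ 0.82412318  0.13673909 -0.54965753 -0.38851439]
 [-0.54161517 -0.09373681 -0.83538399  0.99011052]
 [ 0.          0.          0.          1.        ]]
side 42.5926952065128 283.3913765689374 220.16434581857982 [-0.1206536  0.         0.         0.         0.       ] [[-0.88684989 -0.46159096 -0.02076185  0.44079265]
 [-0.30465864  0.61793819 -0.72480032  0.23266252]
 [ 0.34739082 -0.63646381 -0.68864609  0.78138542]
 [ 0.          0.          0.          1.        ]]
```

View pics/scene0.png

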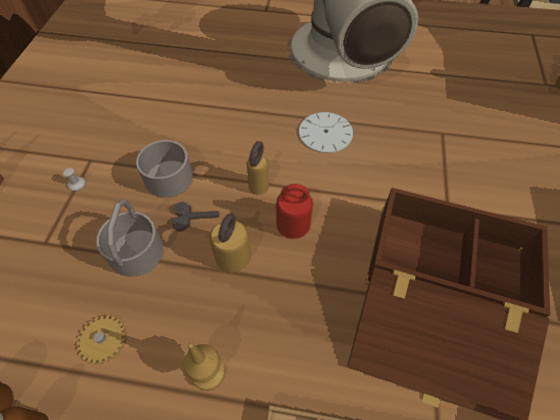

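View pics/side0.png

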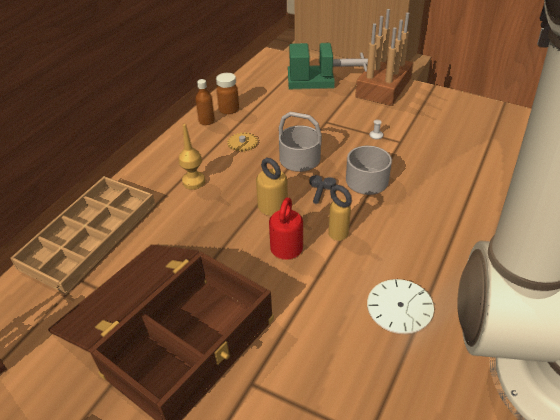

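The scene view shows these candidates:
- Brass weights are at (231,246), the stouter, and (258,172), the slimmer. A red look-alike is at (294,211).
- Pots are at (130,243) with a hoop and (165,170) without.
- The chest is at (460,240), with its lid folded back toward the bottom of the picture.

The targets are the brass weight at (231,246) and the hoop pot at (130,243). I'll confirm both in enlarged crops.

Run:
```python
import cv2
a=cv2.imread("pics/scene0.png");b=cv2.imread("pics/side0.png")
cv2.imwrite("pics/cropA.png",cv2.resize(a[130:290,90:290],None,fx=4,fy=3.75,interpolation=cv2.INTER_CUBIC)[:600])
cv2.imwrite("pics/cropB.png",cv2.resize(b[100:250,240:400],None,fx=4,fy=4,interpolation=cv2.INTER_CUBIC))
cv2.imwrite("pics/cropC.png",cv2.resize(a[180:410,350:560],None,fx=2.5,fy=2.5,interpolation=cv2.INTER_CUBIC))
cv2.imwrite("pics/cropD.png",cv2.resize(b[240:420,50:280],None,fx=3,fy=3,interpolation=cv2.INTER_CUBIC))
```

```text
(no output)
```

View pics/cropA.png

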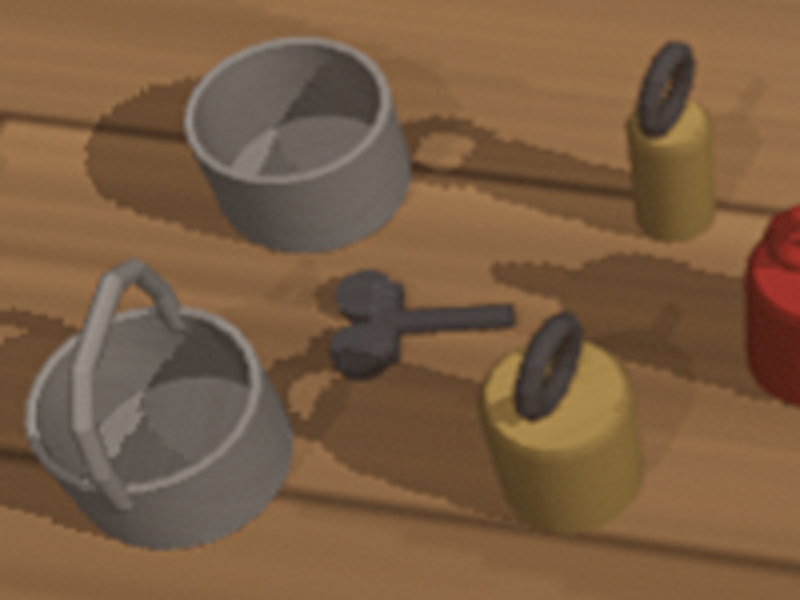

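View pics/cropB.png

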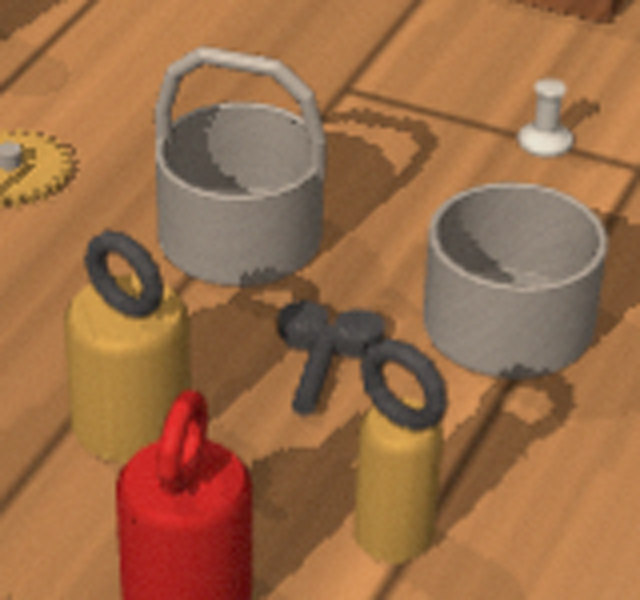

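View pics/cropC.png

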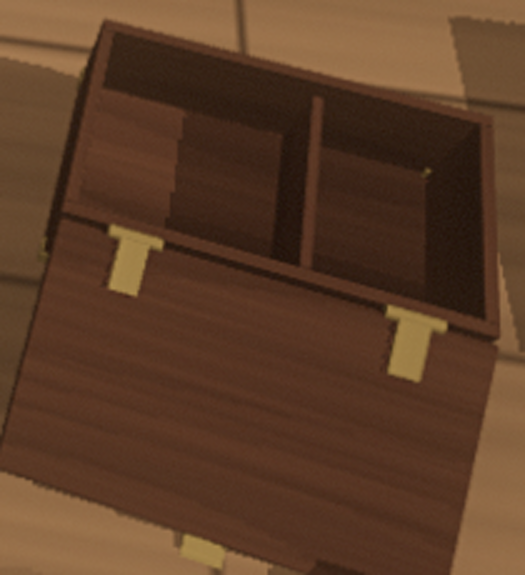

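View pics/cropD.png

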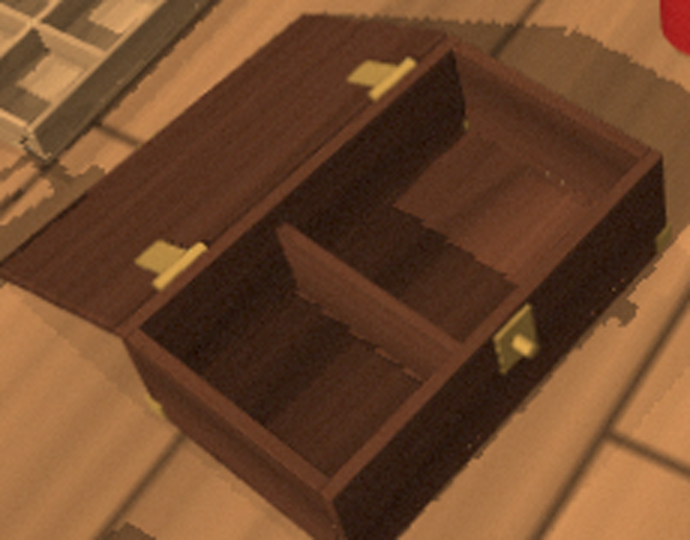

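```bash
cat > h.py <<'E'
import numpy as np,cv2,pickle
from scipy.optimize import least_squares
def K(c):
    f=c["image"].shape[0]/2/np.tan(np.radians(c["fovy"]/2)); return np.array([[f,0,c["cx"]],[0,f,c["cy"]],[0,0,1.]])
def proj(c,P):
    W=np.array(c["world_to_cam"]); r=cv2.Rodrigues(W[:3,:3])[0]
    return cv2.projectPoints(np.asarray(P,float).reshape(-1,1,3),r,W[:3,3],K(c),np.array(c["D"]))[0][:,0]
def ray(c,uv,z):
    "world points on plane z"
    W=np.array(c["world_to_cam"]);n=cv2.undistortPoints(np.array(uv,float).reshape(-1,1,2),K(c),np.array(c["D"]))[:,0]
    d=np.c_[n,np.ones(len(n))]@W[:3,:3]; o=-W[:3,:3].T@W[:3,3]
    return o+d*((z-o[2])/d[:,2])[:,None]
def place(p,L):
    L=np.asarray(L,float);c,s=np.cos(p[2]),np.sin(p[2])
    return np.c_[p[0]+c*L[:,0]-s*L[:,1],p[1]+s*L[:,0]+c*L[:,1],L[:,2]]
def fit(obs,p0):
    "obs: list of (cam, local pts, uv)"
    f=lambda p:np.concatenate([(proj(c,place(p,L))-np.array(uv)).ravel() for c,L,uv in obs])
    r=least_squares(f,p0,loss='soft_l1'); return r.x,f(r.x).reshape(-1,2)
A=lambda l:[(90+x/4,130+y/3.75) for x,y in l]
B=lambda l:[(240+x/4,100+y/4) for x,y in l]
C=lambda l:[(350+x/2.5,180+y/2.5) for x,y in l]
D=lambda l:[(50+x/3,240+y/3) for x,y in l]
E
python3 - <<'E'
from h import *
s=pickle.load(open("pics/scene0.pkl","rb"));d=pickle.load(open("pics/side0.pkl","rb"))
np.set_printoptions(precision=4,suppress=True)
x,y=.073,.1185
L=[(-x,-y,.075),(-x,y,.075),(x,y,.075),(x,-y,.075)]
p,r=fit([(s,L,C([(107,20),(493,118),(497,335),(62,215)])),(d,L,D([(662,157),(335,495),(130,335),(453,42)]))],[.5,.2,0])
print("chest",p,np.degrees(p[2]));print(r.T)
for c,uv in((s,A([(549,366)])),(d,B([(123,273)]))): print("stout ring c",ray(c,uv,.095))
for c,uv in((s,A([(666,88)])),(d,B([(404,385)]))): print("slim ring c",ray(c,uv,.095))
for c,uv in((s,A([(85,385),(108,283)])),(d,B([(205,53),(275,68)]))):
  q=ray(c,uv,.1135); print("hoop",q,q.mean(0),np.degrees(np.arctan2(*(q[1]-q[0])[1::-1])))
# pot rim extremes
for c,uv in((s,A([(147,400)])),(d,B([(242,152)]))): print("pot rim c",ray(c,uv,.06))
# ring yaw via mask hull
def ringfit(ctr0,boxes):
  th=np.linspace(0,2*np.pi,60)[:,None];ph=np.linspace(0,2*np.pi,12)[None]
  Rr=.018+.005*np.cos(ph)+0*th
  L=np.stack([Rr*np.cos(th),.005*np.sin(ph)+0*th,.095+Rr*np.sin(th)],-1).reshape(-1,3)
  ms=[]
  for c,(u0,v0,u1,v1) in boxes:
    g=c["image"][v0:v1,u0:u1].astype(int); m=np.zeros(c["image"].shape[:2],np.uint8)
    hsv=cv2.cvtColor(c["image"],cv2.COLOR_RGB2HSV)[v0:v1,u0:u1]
    k=((hsv[...,1]<95)&(hsv[...,2]<110)).astype(np.uint8)
    n,lab,st,_=cv2.connectedComponentsWithStats(k); i=1+st[1:,4].argmax(); 
    vv,uu=np.nonzero(lab==i); h=cv2.convexHull(np.c_[uu+u0,vv+v0].astype(np.int32)); ms.append((c,h)); print("area",st[i],cv2.contourArea(h))
  def f(p):
    out=[]
    for c,h in ms:
      q=proj(c,place(p,L)).astype(np.float32); hh=cv2.convexHull(q)[:,0]
      a=np.radians(np.arange(0,360,10));n=np.c_[np.cos(a),np.sin(a)]
      out.append((n@hh.T).max(1)-(n@h[:,0].T.astype(float)).max(1))
    return np.concatenate(out)
  best=min((least_squares(f,[*ctr0,y0],loss='soft_l1') for y0 in np.arange(0,3.1,.5)),key=lambda r:r.cost)
  print("ring",best.x,np.degrees(best.x[2]),best.cost)
ringfit(ray(s,A([(549,366)]),.095)[0,:2],[(s,(215,205,238,245)),(d,(255,155,283,182))])
ringfit(ray(s,A([(666,88)]),.095)[0,:2],[(s,(246,138,266,168)),(d,(328,182,354,210))])
E
```

```text
chest [ 0.5489  0.2176 -0.1527] -8.749397051851542
[[-1.4718  0.069   1.9827 -0.387   0.1571 -1.4072 -5.209  -0.8894]
 [-2.1066 -2.4584 -0.3402 -3.0961 -1.5177  1.7559 -2.0538 -3.5107]]
stout ring c [[ 0.5913 -0.1304  0.095 ]]
stout ring c [[ 0.5897 -0.1312  0.095 ]]
slim ring c [[ 0.4431 -0.1155  0.095 ]]
slim ring c [[ 0.4411 -0.1155  0.095 ]]
hoop [[ 0.6365 -0.2854  0.1135]
 [ 0.5913 -0.2949  0.1135]] [ 0.6139 -0.2901  0.1135] -168.1279183813107
hoop [[ 0.6276 -0.2911  0.1135]
 [ 0.589  -0.2939  0.1135]] [ 0.6083 -0.2925  0.1135] -175.74460720513488
pot rim c [[ 0.6132 -0.2889  0.06  ]]
pot rim c [[ 0.6051 -0.2885  0.06  ]]
area [  4   8  16  29 296] 288.5
area [  6   3  19  21 222] 265.5
ring [ 0.5908 -0.131   2.9973] 171.73218569770063 26.724690063840466
area [  4   3  13  25 216] 211.5
area [  0   0  23  25 294] 372.5
ring [ 0.445  -0.1165  2.9998] 171.8739312874958 49.56319213035671
```

Run:
```python
from h import *
from workcell import bot
from scipy.spatial.transform import Rotation as Ro
o=bot.get_obs();print(Ro.from_euler('xyz',o['tcp_rot'],degrees=True).as_matrix().round(3))
s=pickle.load(open("pics/scene0.pkl","rb"));d=pickle.load(open("pics/side0.pkl","rb"))
p=[.5489,.2176,-.1527];x,y=.073,.1185
for c,n,b,k in((s,"ovC",(350,180,560,410),2.5),(d,"ovD",(50,240,280,420),3)):
  im=cv2.resize(c["image"][b[1]:b[3],b[0]:b[2],::-1],None,fx=k,fy=k,interpolation=cv2.INTER_CUBIC)
  for (X,Y,z,col) in((x,y,.075,(0,255,0)),(x-.008,y-.008,.075,(0,255,255)),(.065,.1105,.008,(255,255,0)),(x,y,0,(255,0,255))):
    q=(proj(c,place(p,[(-X,-Y,z),(-X,Y,z),(X,Y,z),(X,-Y,z)]))-b[:2])*k
    cv2.polylines(im,[q.round().astype(int)],True,col,1)
  cv2.imwrite(f"pics/{n}.png",im)
```

```text
[[-0.     0.329 -0.944]
 [ 0.001 -0.944 -0.329]
 [-1.    -0.001  0.   ]]
```

View pics/ovC.png

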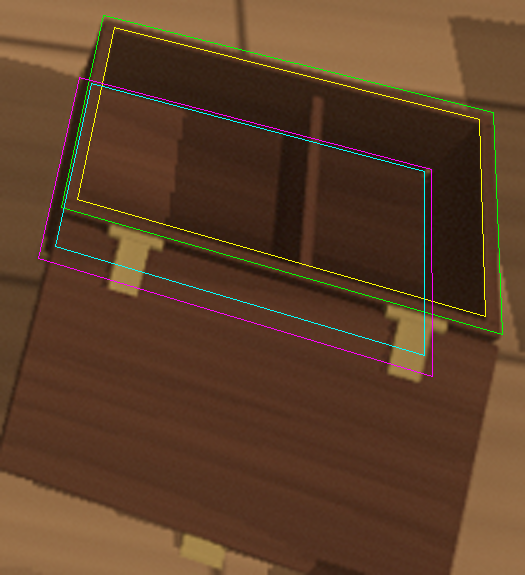

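View pics/ovD.png

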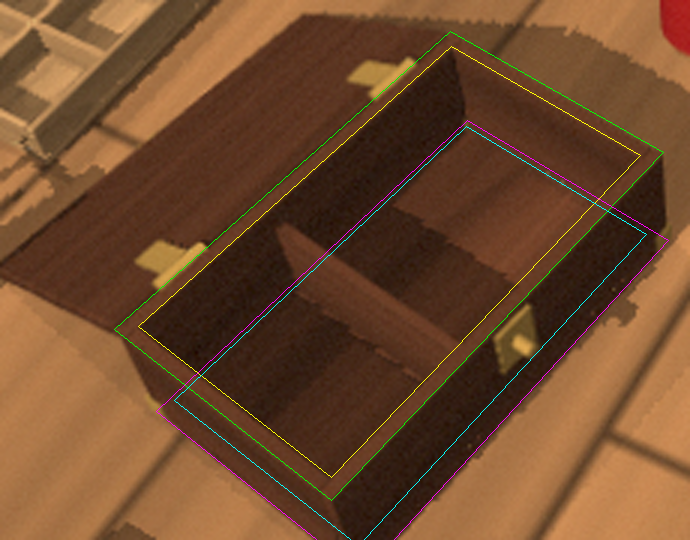

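>>> {"api": "jog_arm", "payload": {
  "deltas": [
    {"x": 200,"y": 190,"z": 20,"twist": 40},
    {"x": 200,"y": 190,"z": 20,"twist": 40},
    {"x": 200,"y": 190,"z": 20,"twist": 40},
    {"x": 200,"y": 190,"z": 20,"twist": 40},
    {"x": 200,"y": 190,"z": 20,"twist": 40},
    {"x": 200,"y": 190,"z": 20,"twist": 40},
    {"x": 200,"y": 190,"z": 20,"twist": 40},
    {"x": 200,"y": 190,"z": 20,"twist": 40}
  ],
  "grip_force": 40
}}

```text
validation failed for argument at $.de...
```

```bash
python3 -c "
from workcell import bot
o=bot.get_obs();print(o['time'],o['q'],o['ee_pos'],o['tcp_rot'])"
```

```text
0.1 [-7.07623193e+01  5.00677400e+00  1.00398627e+01  9.50996565e+01
 -2.70739713e-04  9.00013015e+01] [ 0.18115675 -0.51911567  0.24767301] [-89.76567069  89.93343165 109.47070873]
```

>>> {"api": "jog_arm", "payload": {
  "deltas": [
    {"fingers": 1,"x": 200,"y": 190,"z": 20,"twist": 40},
    {"fingers": 1,"x": 200,"y": 190,"z": 20,"twist": 40},
    {"fingers": 1,"x": 200,"y": 190,"z": 20,"twist": 40},
    {"fingers": 1,"x": 200,"y": 190,"z": 20,"twist": 40},
    {"fingers": 1,"x": 200,"y": 190,"z": 20,"twist": 40},
    {"fingers": 1,"x": 200,"y": 190,"z": 20,"twist": 40},
    {"fingers": 1,"x": 200,"y": 190,"z": 20,"twist": 40}
  ],
  "grip_force": 40
}}

```text
time: 0.8
ee_pos: [0.3832, -0.3269, 0.2676]
tcp_rot: [-113.9, 89.9, 125.6]
wrist_force: [-0.1, 0.2, -0.2]
opening: 0.0854
```

```bash
python3 -c "
from workcell import bot
o=bot.get_obs();print(o['time'],o['q'],o['ee_pos'],o['tcp_rot'])"
```

```text
0.8 [-4.04741594e+01 -8.40575039e-01  6.24525086e+00  9.71632149e+01
  1.92239091e-02  8.00494525e+01] [ 0.38319544 -0.32686285  0.26757655] [-113.90080804   89.92025909  125.57556705]
```

>>> {"api": "jog_arm", "payload": {
  "deltas": [
    {"fingers": 1,"x": 190,"y": 195,"z": -10,"twist": 80},
    {"fingers": 1,"x": 190,"y": 195,"z": -10,"twist": 80},
    {"fingers": 1,"x": 190,"y": 195,"z": -10,"twist": 80},
    {"fingers": 1,"x": 190,"y": 195,"z": -10,"twist": 80},
    {"fingers": 1,"x": 190,"y": 195,"z": -10,"twist": 80},
    {"fingers": 1,"x": 190,"y": 195,"z": -10,"twist": 80},
    {"fingers": 1,"x": 190,"y": 195,"z": -10,"twist": 80},
    {"fingers": 1,"x": 190,"y": 195,"z": -10,"twist": 80},
    {"fingers": 1,"x": 190,"y": 195,"z": -10,"twist": 80},
    {"fingers": 1,"x": 190,"y": 195,"z": -10,"twist": 80}
  ]
}}

```text
time: 1.8
ee_pos: [0.573, -0.1325, 0.257]
tcp_rot: [-124.9, 89.9, -165.1]
wrist_force: [0.9, -0.7, 0.4]
opening: 0.0853
```

>>> {"api": "jog_arm", "payload": {
  "deltas": [
    {"fingers": 1,"twist": 32},
    {"fingers": 1,"twist": 32},
    {"fingers": 1,"twist": 32},
    {"fingers": 1,"twist": 32},
    {"fingers": 1,"twist": 32}
  ]
}}

```text
validation failed for argument at $.de...
```

```bash
cat > wr.py <<'E'
from workcell import bot,viewer
from h import *
from scipy.spatial.transform import Rotation as Ro
import sys
def wrist(name):
    o=bot.get_obs();c=viewer.camera("wrist")
    T=np.eye(4);T[:3,:3]=Ro.from_euler('xyz',o['tcp_rot'],degrees=True).as_matrix();T[:3,3]=o['ee_pos']
    c["world_to_cam"]=np.linalg.inv(T@np.array(c["tool_from_camera"]))
    pickle.dump(c,open(f"pics/{name}.pkl","wb"));cv2.imwrite(f"pics/{name}.png",c["image"][:,:,::-1])
    y=T[:3,1];print(o['time'],o['q'].round(1),o['ee_pos'].round(4),"jaw deg",np.degrees(np.arctan2(y[1],y[0])).round(2),"op",o['opening'],"F",o['wrist_force'].round(1))
    return c
if __name__=="__main__": wrist(sys.argv[1])
E
python3 wr.py w1
```

```text
1.8 [-13.   10.7  17.4  96.8  -0.1  27.2] [ 0.573  -0.1325  0.257 ] jaw deg 49.76 op 0.08528350216479162 F [ 0.9 -0.7  0.4]
```

View pics/w1.png

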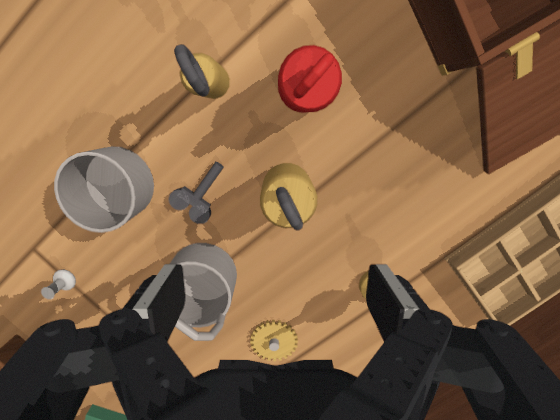

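```bash
cat > rf.py <<'E'
from h import *
def torus():
  th=np.linspace(0,2*np.pi,60)[:,None];ph=np.linspace(0,2*np.pi,12)[None]
  Rr=.018+.005*np.cos(ph)+0*th
  return np.stack([Rr*np.cos(th),.005*np.sin(ph)+0*th,.095+Rr*np.sin(th)],-1).reshape(-1,3)
def hull(c,b,smax=95,vmax=110):
  u0,v0,u1,v1=b
  hsv=cv2.cvtColor(c["image"],cv2.COLOR_RGB2HSV)[v0:v1,u0:u1]
  k=((hsv[...,1]<smax)&(hsv[...,2]<vmax)).astype(np.uint8)
  n,lab,st,_=cv2.connectedComponentsWithStats(k);i=1+st[1:,4].argmax()
  vv,uu=np.nonzero(lab==i);return cv2.convexHull(np.c_[uu+u0,vv+v0].astype(np.int32))[:,0].astype(float)
def hfit(L,ms,p0):
  a=np.radians(np.arange(0,360,10));n=np.c_[np.cos(a),np.sin(a)]
  f=lambda p:np.concatenate([(n@proj(c,place(p,L)).T).max(1)-(n@h.T).max(1) for c,h in ms])
  r=min((least_squares(f,[*p0,y],loss='soft_l1') for y in np.arange(0,3.1,.4)),key=lambda r:r.cost)
  return r.x,np.degrees(r.x[2]),r.cost
E
python3 - <<'E'
from rf import *
L=torus();s,d,w=[pickle.load(open(f"pics/{n}.pkl","rb")) for n in("scene0","side0","w1")]
ms=[(s,hull(s,(215,205,238,245))),(d,hull(d,(255,155,283,182))),(w,hull(w,(262,175,316,240)))]
for m in ms: print(m[1].min(0),m[1].max(0),hfit(L,[m],[.59,-.13]))
print(hfit(L,ms,[.59,-.13]))
q=ray(w,[(193,337),(222,320)],.1135);print(q,q.mean(0)) # hoop partial
E
```

```text
[219. 213.] [234. 241.] (array([ 0.59046422, -0.13118427,  2.98070016]), np.float64(170.78153896653214), np.float64(11.700384515219321))
[261. 158.] [279. 178.] (array([ 0.59061153, -0.13132161, -0.32785415]), np.float64(-18.784658938151622), np.float64(8.154393171509376))
[276. 187.] [302. 229.] (array([ 0.59057447, -0.13097001, -0.22324893]), np.float64(-12.79122141697014), np.float64(10.632560274583458))
(array([ 0.5905366 , -0.1310228 , -0.22324734]), np.float64(-12.791130212573918), np.float64(34.49960987267177))
[[ 0.62953941 -0.29289477  0.1135    ]
 [ 0.63351919 -0.25514267  0.1135    ]] [ 0.6315293  -0.27401872  0.1135    ]
```

>>> {"api": "jog_arm", "payload": {
  "deltas": [
    {"fingers": 1,"x": 0,"y": 0,"z": 0,"twist": 32},
    {"fingers": 1,"x": 0,"y": 0,"z": 0,"twist": 32},
    {"fingers": 1,"x": 0,"y": 0,"z": 0,"twist": 32},
    {"fingers": 1,"x": 0,"y": 0,"z": 0,"twist": 32},
    {"fingers": 1,"x": 0,"y": 0,"z": 0,"twist": 32}
  ]
}}

```text
time: 2.35
ee_pos: [0.5727, -0.1332, 0.2567]
tcp_rot: [-134.6, 89.8, -142.9]
wrist_force: [0.4, -0.4, 0.1]
opening: 0.0855
```

>>> {"api": "jog_arm", "payload": {
  "deltas": [
    {"fingers": 0.5,"x": 18,"y": 2,"z": -60,"twist": -4.5},
    {"fingers": 0.5,"x": 18,"y": 2,"z": -100,"twist": -4.5},
    {"fingers": 0.5,"x": 18,"y": 2,"z": -100,"twist": -4.5},
    {"fingers": 0.5,"x": 18,"y": 2,"z": -100,"twist": -4.5}
  ]
}}

```text
time: 2.75
ee_pos: [0.59, -0.1313, 0.1568]
tcp_rot: [-153.1, 89.7, -166.0]
wrist_force: [-0.0, 0.0, 0.8]
opening: 0.0424
```

```bash
python3 wr.py w2; python3 -c "
from rf import *
w=pickle.load(open('pics/w2.pkl','rb'));s=pickle.load(open('pics/scene0.pkl','rb'))
print('red',ray(s,[(294,200)],.075),proj(w,[(.5905,-.131,.118)]))"
```

```text
2.75 [-12.5  11.8   7.6  86.   -0.1   0.4] [ 0.59   -0.1313  0.1568] jaw deg 77.11 op 0.04240903985518192 F [-0.   0.   0.8]
red [[ 0.51250703 -0.0415014   0.075     ]] [[277.15846728 250.31065522]]
```

View pics/w2.png

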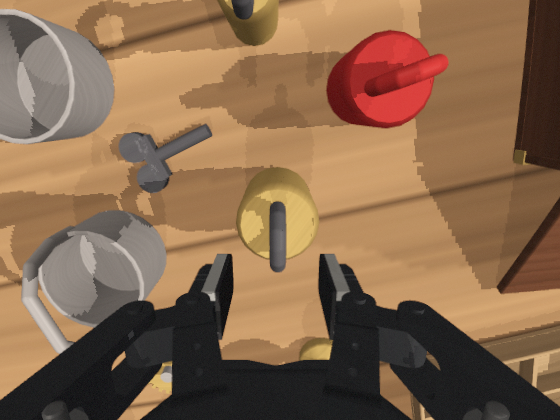

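Seen from the wrist, the brass ring lies at (277,235), centred between the fingers and in line with them. I'll go down and grip.

>>> {"api": "jog_arm", "payload": {
  "deltas": [
    {"fingers": 0.5,"x": 0,"y": 0,"z": -30,"twist": 0},
    {"fingers": 0.5,"x": 0,"y": 0,"z": -58,"twist": 0},
    {"fingers": 0.5,"x": 0,"y": 0,"z": -58,"twist": 0},
    {"fingers": 0,"x": 0,"y": 0,"z": -58,"twist": 0},
    {"fingers": 0,"x": 0,"y": 0,"z": -58,"twist": 0},
    {"fingers": 0,"x": 0,"y": 0,"z": -58,"twist": 0},
    {"fingers": 0,"x": 0,"y": 0,"z": -58,"twist": 0},
    {"fingers": 0,"x": 0,"y": 0,"z": -58,"twist": 0}
  ],
  "grip_force": 60
}}

```text
time: 3.6
ee_pos: [0.5924, -0.1315, 0.1041]
tcp_rot: [-17.1, 89.7, -29.9]
wrist_force: [0.2, 2.3, 6.3]
opening: 0.0083
```

```bash
python3 wr.py w3; python3 -c "
from workcell import bot;print(bot.nose_length)"
```

```text
3.6 [-12.5  12.1   2.1  79.8  -0.1   0.4] [ 0.5924 -0.1315  0.1041] jaw deg 77.15 op 0.008308037116023698 F [0.2 2.3 6.3]
0.017
```

View pics/w3.png

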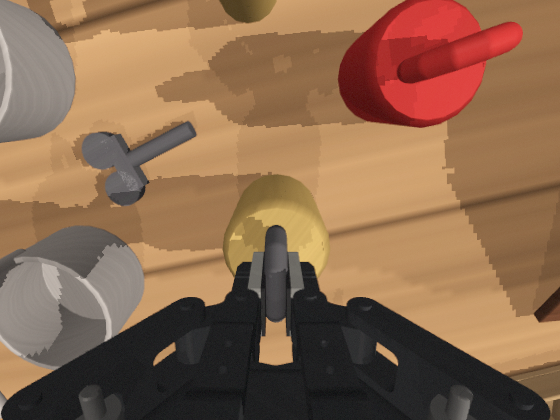

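>>> {"api": "jog_arm", "payload": {
  "deltas": [
    {"fingers": 0,"x": 0,"y": 0,"z": 10,"twist": 0},
    {"fingers": 0,"x": 0,"y": 0,"z": 25,"twist": 0},
    {"fingers": 0,"x": 0,"y": 0,"z": 25,"twist": 0},
    {"fingers": 0,"x": 0,"y": 0,"z": 25,"twist": 0}
  ]
}}

```text
time: 4.05
ee_pos: [0.5927, -0.1316, 0.1296]
tcp_rot: [-15.7, 89.7, -28.6]
wrist_force: [-0.3, -0.2, -7.8]
opening: 0.0083
```

```bash
python3 wr.py w4; python3 -c "
from workcell import bot,viewer
import cv2;cv2.imwrite('pics/s4.png',viewer.camera('side')['image'][100:280,200:400,::-1].repeat(3,0).repeat(3,1))"
```

```text
4.05 [-12.5  11.8   4.6  82.5  -0.1   0.4] [ 0.5927 -0.1316  0.1296] jaw deg 77.15 op 0.008348886475112045 F [-0.3 -0.2 -7.8]
```

View pics/s4.png

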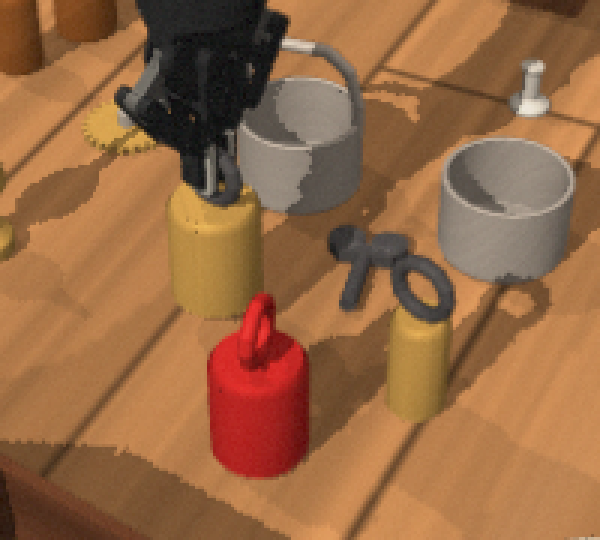

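>>> {"api": "jog_arm", "payload": {
  "deltas": [
    {"fingers": 0,"x": 0,"y": 0,"z": 25,"twist": 0},
    {"fingers": 0,"x": 0,"y": 0,"z": 55,"twist": 0},
    {"fingers": 0,"x": 0,"y": 0,"z": 85,"twist": 0},
    {"fingers": 0,"x": 0,"y": 0,"z": 110,"twist": 0},
    {"fingers": 0,"x": 0,"y": 20,"z": 110,"twist": 0},
    {"fingers": 0,"x": 0,"y": 50,"z": 110,"twist": 0},
    {"fingers": 0,"x": 0,"y": 80,"z": 110,"twist": 0},
    {"fingers": 0,"x": -5,"y": 115,"z": 110,"twist": 0},
    {"fingers": 0,"x": -10,"y": 150,"z": 110,"twist": 0},
    {"fingers": 0,"x": -15,"y": 185,"z": 110,"twist": 0}
  ],
  "grip_force": 80
}}

```text
time: 5.15
ee_pos: [0.5766, 0.0548, 0.2376]
tcp_rot: [-43.6, 89.9, -56.5]
wrist_force: [1.1, -0.5, -7.9]
opening: 0.008
```

>>> {"api": "jog_arm", "payload": {
  "deltas": [
    {"fingers": 0,"x": -3,"y": 35,"z": 0,"twist": 0},
    {"fingers": 0,"x": -6,"y": 70,"z": 0,"twist": 0},
    {"fingers": 0,"x": -9,"y": 105,"z": 0,"twist": 0},
    {"fingers": 0,"x": -12,"y": 140,"z": 0,"twist": 0},
    {"fingers": 0,"x": -15,"y": 175,"z": 0,"twist": 0},
    {"fingers": 0,"x": -17,"y": 205,"z": 0,"twist": 0},
    {"fingers": 0,"x": -17,"y": 225,"z": 0,"twist": 0},
    {"fingers": 0,"x": -17,"y": 232,"z": 0,"twist": 0},
    {"fingers": 0,"x": -17,"y": 232,"z": 0,"twist": 0}
  ]
}}

```text
time: 6.05
ee_pos: [0.5596, 0.2871, 0.2369]
tcp_rot: [-67.3, 89.8, -80.1]
wrist_force: [0.3, -0.1, -6.6]
opening: 0.0082
```

```bash
python3 wr.py w5; python3 -c "
from workcell import bot,viewer
import cv2
for n in('side','scene'): cv2.imwrite(f'pics/{n}5.png',viewer.camera(n)['image'][...,::-1])"
```

```text
6.05 [27.2 16.1 21.6 95.5 -0.2 40.1] [0.5596 0.2871 0.2369] jaw deg 77.18 op 0.008200566044125014 F [ 0.3 -0.1 -6.6]
```

View pics/w5.png

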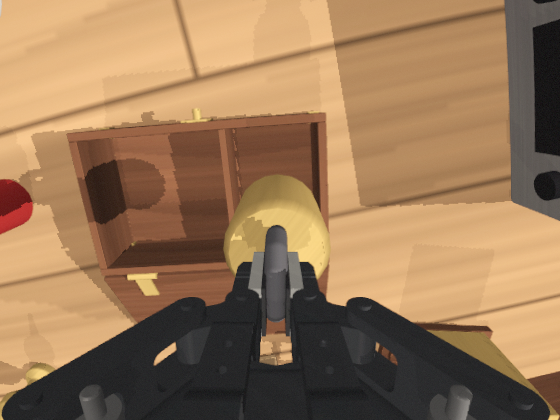

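View pics/side5.png

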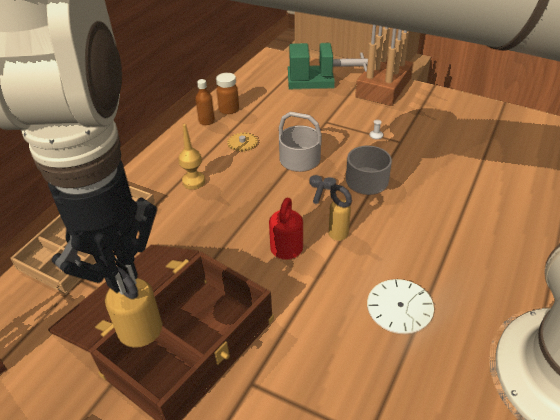

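Run:
```python
from h import *
w=pickle.load(open("pics/w5.pkl","rb"));np.set_printoptions(precision=4,suppress=True)
x,y=.073,.1185
s=pickle.load(open("pics/scene0.pkl","rb"));d=pickle.load(open("pics/side0.pkl","rb"))
L=[(-x,-y,.075),(-x,y,.075),(x,y,.075),(x,-y,.075)]
Lw=[L[0],L[1],L[3]]
print(proj(w,place([.5489,.2176,-.1527],L)))
ow=(w,Lw,[(68,134),(326,114),(106,275)])
for ob in([ow],[ow,(s,L,C([(107,20),(493,118),(497,335),(62,215)])),(d,L,D([(662,157),(335,495),(130,335),(453,42)]))]):
  p,r=fit(ob,[.55,.22,-.15]);print(p,r[:3].ravel(),"narrow",place(p,[(0,.068,.008),(0,-.0455,.008)]))
cv2.imwrite("pics/w5c.png",cv2.resize(w["image"][90:300,50:350,::-1],None,fx=2.6,fy=2.6))
```

```text
[[ 65.0018 132.4118]
 [325.283  111.1246]
 [328.863  261.7937]
 [100.95   275.113 ]]
[ 0.5511  0.2195 -0.1544] [-0.1549  0.087   2.0272 -0.5599 -2.7413  1.48  ] narrow [[0.5616 0.2867 0.008 ]
 [0.5441 0.1746 0.008 ]]
[ 0.5502  0.2182 -0.1533] [-1.8188 -0.4268  0.3163 -1.4463 -4.0812  1.0347] narrow [[0.5606 0.2854 0.008 ]
 [0.5433 0.1733 0.008 ]]
```

View pics/w5c.png

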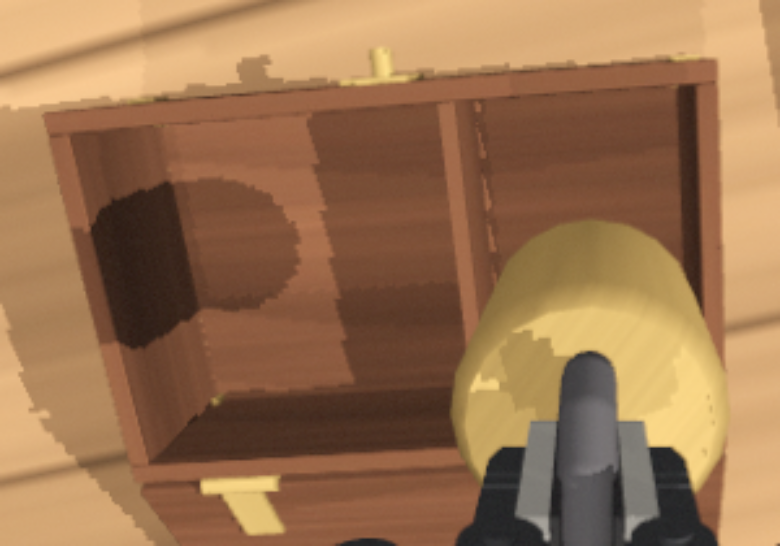

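>>> {"api": "jog_arm", "payload": {
  "deltas": [
    {"fingers": 0,"x": 2,"y": -1,"z": -25,"twist": 0},
    {"fingers": 0,"x": 2,"y": -1,"z": -50,"twist": 0},
    {"fingers": 0,"x": 2,"y": -1,"z": -75,"twist": 0},
    {"fingers": 0,"x": 2,"y": -1,"z": -95,"twist": 0},
    {"fingers": 0,"x": 2,"y": -1,"z": -110,"twist": 0},
    {"fingers": 0,"x": 2,"y": -1,"z": -118,"twist": 0},
    {"fingers": 0,"x": 2,"y": -1,"z": -118,"twist": 0}
  ]
}}

```text
time: 6.9
ee_pos: [0.5617, 0.284, 0.1189]
tcp_rot: [-73.4, 89.8, -86.3]
wrist_force: [-0.1, -0.9, -6.0]
opening: 0.0079
```

>>> {"api": "jog_arm", "payload": {
  "deltas": [
    {"fingers": 0,"x": 0,"y": 0,"z": -2,"twist": 0},
    {"fingers": 0,"x": 0,"y": 0,"z": -4,"twist": 0},
    {"fingers": 0,"x": 0,"y": 0,"z": -6,"twist": 0},
    {"fingers": 0,"x": 0,"y": 0,"z": -7,"twist": 0},
    {"fingers": 0,"x": 0,"y": 0,"z": -7,"twist": 0}
  ]
}}

```text
time: 7.4
ee_pos: [0.5618, 0.2842, 0.1122]
tcp_rot: [-61.7, 89.8, -74.6]
wrist_force: [-0.1, 1.8, -5.6]
opening: 0.0081
```

>>> {"api": "jog_arm", "payload": {
  "deltas": [
    {"fingers": 0,"x": 0,"y": 0,"z": -1,"twist": 0},
    {"fingers": 0,"x": 0,"y": 0,"z": -2,"twist": 0},
    {"fingers": 0,"x": 0,"y": 0,"z": -2,"twist": 0}
  ]
}}

```text
time: 7.7
ee_pos: [0.5622, 0.2847, 0.1121]
tcp_rot: [-10.9, 89.8, -23.8]
wrist_force: [-2.0, 0.0, 4.9]
opening: 0.0081
```

>>> {"api": "jog_arm", "payload": {
  "deltas": [
    {"fingers": 0.2,"x": 0,"y": 0,"z": 0,"twist": 0},
    {"fingers": 0.5,"x": 0,"y": 0,"z": 0,"twist": 0},
    {"fingers": 0.5,"x": 0,"y": 0,"z": 0,"twist": 0},
    {"fingers": 0.5,"x": 0,"y": 0,"z": 0,"twist": 0},
    {"fingers": 0.5,"x": 0,"y": 0,"z": 20,"twist": 0},
    {"fingers": 0.5,"x": 0,"y": 0,"z": 50,"twist": 0},
    {"fingers": 0.5,"x": 0,"y": 0,"z": 90,"twist": 0},
    {"fingers": 0.5,"x": 0,"y": 0,"z": 130,"twist": 0},
    {"fingers": 0.5,"x": 0,"y": 0,"z": 130,"twist": 0}
  ]
}}

```text
time: 8.6
ee_pos: [0.5634, 0.2852, 0.2484]
tcp_rot: [26.1, 89.4, 13.1]
wrist_force: [0.6, 0.1, 0.4]
opening: 0.0428
```

```bash
python3 wr.py w6
python3 - <<'E'
from rf import *
w=pickle.load(open("pics/w6.pkl","rb"))
cv2.imwrite("pics/w6m.png",w["image"][:,:,::-1])
E
```

```text
8.6 [26.9 16.1 22.8 96.2 -0.1 39.9] [0.5634 0.2852 0.2484] jaw deg 77.05 op 0.042787530571042065 F [0.6 0.1 0.4]
```

View pics/w6.png

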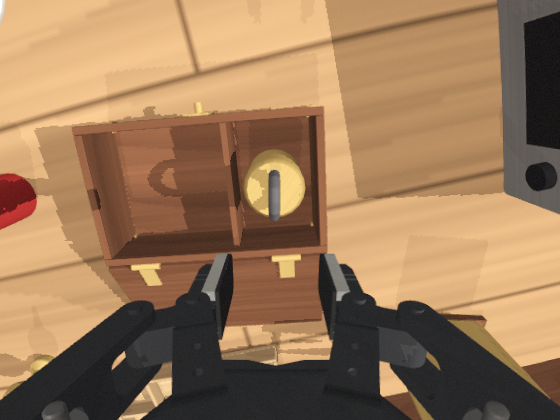

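>>> {"api": "jog_arm", "payload": {
  "deltas": [
    {"fingers": 0.5,"x": 10,"y": -50,"z": 0,"twist": 5},
    {"fingers": 0.5,"x": 20,"y": -100,"z": 0,"twist": 10},
    {"fingers": 0.5,"x": 25,"y": -150,"z": 0,"twist": 15},
    {"fingers": 0.5,"x": 25,"y": -200,"z": 0,"twist": 15},
    {"fingers": 0.5,"x": 25,"y": -250,"z": 0,"twist": 15},
    {"fingers": 0.5,"x": 30,"y": -300,"z": 0,"twist": 15},
    {"fingers": 0.5,"x": 35,"y": -350,"z": 0,"twist": 15},
    {"fingers": 0.5,"x": 40,"y": -400,"z": 0,"twist": 15},
    {"fingers": 0.5,"x": 45,"y": -450,"z": 0,"twist": 15},
    {"fingers": 0.5,"x": 45,"y": -500,"z": 0,"twist": 15}
  ]
}}

```text
time: 9.65
ee_pos: [0.6079, -0.2139, 0.2439]
tcp_rot: [30.0, 89.6, 32.1]
wrist_force: [0.9, 1.5, -0.4]
opening: 0.0426
```

>>> {"api": "jog_arm", "payload": {
  "deltas": [
    {"fingers": 0.5,"x": 0,"y": -50,"z": 0,"twist": 0},
    {"fingers": 0.5,"x": 0,"y": -70,"z": 0,"twist": 0},
    {"fingers": 0.5,"x": 0,"y": -70,"z": 0,"twist": 0}
  ]
}}

```text
time: 9.95
ee_pos: [0.6071, -0.2871, 0.2415]
tcp_rot: [53.0, 89.7, 54.8]
wrist_force: [0.3, 0.5, -0.1]
opening: 0.0428
```

```bash
python3 wr.py w7
```

```text
9.95 [-25.4  22.7  30.5  97.8   0.3 -27.3] [ 0.6071 -0.2871  0.2415] jaw deg 91.83 op 0.04284934706640757 F [ 0.3  0.5 -0.1]
```

View pics/w7.png

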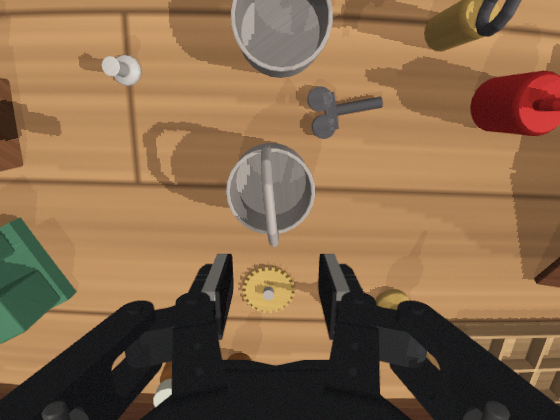

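Run:
```python
from h import *
w=pickle.load(open("pics/w7.pkl","rb"))
cv2.imwrite("pics/w7c.png",cv2.resize(w["image"][135:255,215:330,::-1],None,fx=5,fy=5,interpolation=cv2.INTER_CUBIC))
```

```text
(no output)
```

View pics/w7c.png

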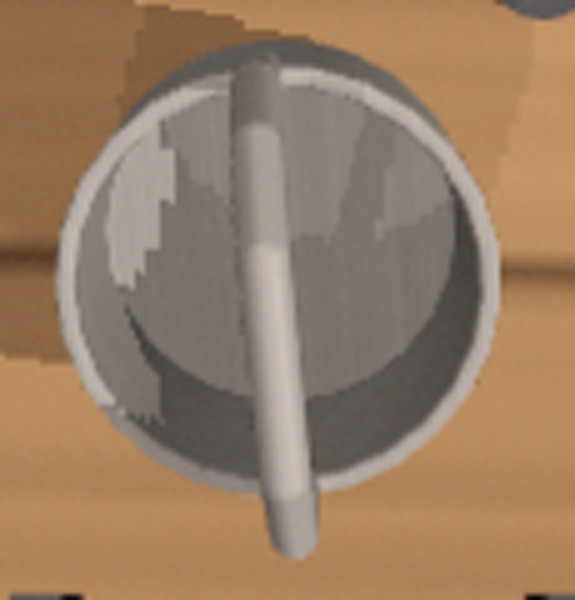

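Run:
```python
from h import *
w=pickle.load(open("pics/w7.pkl","rb"))
f=lambda l:[(215+x/5,135+y/5) for x,y in l]
q=ray(w,f([(268,243),(291,495)]),.118);print(q,q.mean(0),np.linalg.norm(q[1]-q[0]),np.degrees(np.arctan2(*(q[1]-q[0])[1::-1])))
q=ray(w,f([(279,279),(57,279),(500,279)]),.06);print(q,np.linalg.norm(q[1]-q[2]))
q=ray(w,f([(256,68),(295,545)]),.06);print(q,q.mean(0),np.degrees(np.arctan2(*(q[1]-q[0])[1::-1])))
```

```text
[[ 0.58777652 -0.29323913  0.118     ]
 [ 0.6313549  -0.28818921  0.118     ]] [ 0.60956571 -0.29071417  0.118     ] 0.04387000128207917 6.61002972672253
[[ 0.60802901 -0.29141717  0.06      ]
 [ 0.60940253 -0.33596861  0.06      ]
 [ 0.60661982 -0.24703752  0.06      ]] 0.08897460767117768
[[ 0.56625478 -0.29704898  0.06      ]
 [ 0.66577293 -0.28640024  0.06      ]] [ 0.61601385 -0.29172461  0.06      ] 6.107580934627571
```

>>> {"api": "jog_arm", "payload": {
  "deltas": [
    {"fingers": 0.5,"x": 2,"y": -4,"z": -40,"twist": 4.7},
    {"fingers": 0.5,"x": 2,"y": -4,"z": -80,"twist": 4.7},
    {"fingers": 0.5,"x": 2,"y": -4,"z": -80,"twist": 4.7}
  ]
}}

```text
time: 10.3
ee_pos: [0.6069, -0.2866, 0.155]
tcp_rot: [117.8, 89.3, 124.5]
wrist_force: [-0.7, -1.1, -0.2]
opening: 0.0427
```

```bash
python3 wr.py w8
```

```text
10.3 [-25.4  21.7  19.6  88.5   0.3 -32.1] [ 0.6069 -0.2866  0.155 ] jaw deg 96.67 op 0.04272462748404024 F [-0.7 -1.1 -0.2]
```

View pics/w8.png

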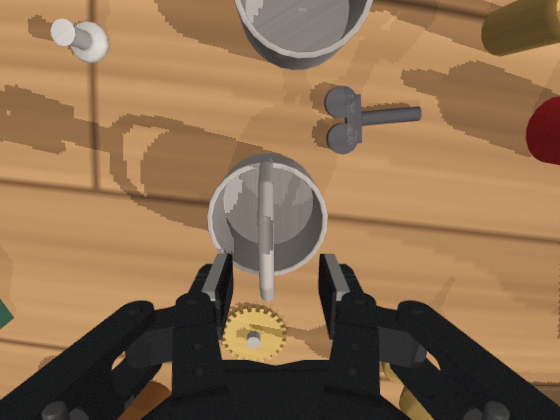

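>>> {"api": "jog_arm", "payload": {
  "deltas": [
    {"fingers": 0.5,"x": 3,"y": -5,"z": -10,"twist": 0},
    {"fingers": 0.5,"x": 3,"y": -5,"z": -35,"twist": 0},
    {"fingers": 0.5,"x": 3,"y": -5,"z": -47,"twist": 0},
    {"fingers": 0.5,"x": 3,"y": -5,"z": -47,"twist": 0},
    {"fingers": 0.5,"x": 3,"y": -5,"z": -47,"twist": 0}
  ]
}}

```text
time: 10.85
ee_pos: [0.6115, -0.2923, 0.1136]
tcp_rot: [92.6, 89.6, 99.2]
wrist_force: [-1.0, 0.9, 1.2]
opening: 0.0428
```

```bash
python3 wr.py w9
```

```text
10.85 [-25.7  22.4  15.9  83.8   0.3 -32.4] [ 0.6115 -0.2923  0.1136] jaw deg 96.67 op 0.04281382519698548 F [-1.   0.9  1.2]
```

View pics/w9.png

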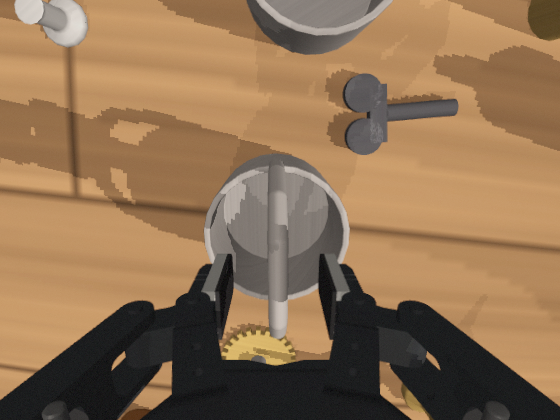

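>>> {"api": "jog_arm", "payload": {
  "deltas": [
    {"fingers": 0.5,"x": 0,"y": 0,"z": -4,"twist": 0},
    {"fingers": 0.5,"x": 0,"y": 0,"z": -4,"twist": 0},
    {"fingers": 0,"x": 0,"y": 0,"z": -4,"twist": 0},
    {"fingers": 0,"x": 0,"y": 0,"z": -4,"twist": 0},
    {"fingers": 0,"x": 0,"y": 0,"z": -4,"twist": 0},
    {"fingers": 0,"x": 0,"y": 0,"z": -4,"twist": 0},
    {"fingers": 0,"x": 0,"y": 0,"z": -4,"twist": 0}
  ],
  "grip_force": 60
}}

```text
time: 11.6
ee_pos: [0.6117, -0.2923, 0.1102]
tcp_rot: [85.8, 89.6, 92.4]
wrist_force: [-0.2, 1.5, 2.5]
opening: 0.007
```

>>> {"api": "jog_arm", "payload": {
  "deltas": [
    {"fingers": 0,"x": 0,"y": 0,"z": 10,"twist": 0},
    {"fingers": 0,"x": 0,"y": 0,"z": 25,"twist": 0},
    {"fingers": 0,"x": 0,"y": 0,"z": 25,"twist": 0},
    {"fingers": 0,"x": 0,"y": 0,"z": 25,"twist": 0}
  ]
}}

```text
time: 12.0
ee_pos: [0.6121, -0.2925, 0.136]
tcp_rot: [75.0, 89.6, 81.7]
wrist_force: [-0.6, 0.9, -2.5]
opening: 0.0071
```

```bash
python3 wr.py w10; python3 -c "
from workcell import bot,viewer
import cv2;cv2.imwrite('pics/s10.png',viewer.camera('side')['image'][60:260,200:400,::-1].repeat(3,0).repeat(3,1))"
```

```text
12.0 [-25.7  22.3  18.2  86.1   0.3 -32.4] [ 0.6121 -0.2925  0.136 ] jaw deg 96.68 op 0.007119027166766812 F [-0.6  0.9 -2.5]
```

View pics/s10.png

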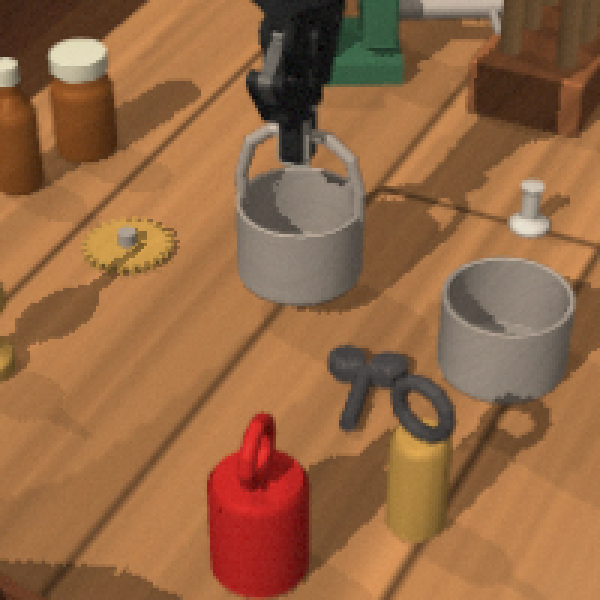

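>>> {"api": "jog_arm", "payload": {
  "deltas": [
    {"fingers": 0,"x": 0,"y": 0,"z": 30,"twist": 0},
    {"fingers": 0,"x": 0,"y": 0,"z": 60,"twist": 0},
    {"fingers": 0,"x": 0,"y": 0,"z": 90,"twist": 0},
    {"fingers": 0,"x": 0,"y": 10,"z": 110,"twist": 0},
    {"fingers": 0,"x": -5,"y": 40,"z": 110,"twist": 0},
    {"fingers": 0,"x": -10,"y": 75,"z": 110,"twist": 0},
    {"fingers": 0,"x": -15,"y": 110,"z": 110,"twist": 0},
    {"fingers": 0,"x": -20,"y": 145,"z": 110,"twist": 0},
    {"fingers": 0,"x": -25,"y": 180,"z": 110,"twist": 0},
    {"fingers": 0,"x": -30,"y": 215,"z": 110,"twist": 0}
  ]
}}

```text
time: 13.1
ee_pos: [0.5811, -0.0759, 0.2443]
tcp_rot: [93.9, 89.6, 100.6]
wrist_force: [0.2, 0.3, -3.2]
opening: 0.0073
```

>>> {"api": "jog_arm", "payload": {
  "deltas": [
    {"fingers": 0,"x": -5,"y": 35,"z": 0,"twist": 0},
    {"fingers": 0,"x": -10,"y": 70,"z": 0,"twist": 0},
    {"fingers": 0,"x": -15,"y": 105,"z": 0,"twist": 0},
    {"fingers": 0,"x": -20,"y": 140,"z": 0,"twist": 0},
    {"fingers": 0,"x": -25,"y": 175,"z": 0,"twist": 0},
    {"fingers": 0,"x": -30,"y": 210,"z": 0,"twist": 0},
    {"fingers": 0,"x": -35,"y": 235,"z": 0,"twist": 0},
    {"fingers": 0,"x": -36,"y": 248,"z": 0,"twist": 0},
    {"fingers": 0,"x": -36,"y": 248,"z": 0,"twist": 0},
    {"fingers": 0,"x": -36,"y": 248,"z": 0,"twist": 0}
  ]
}}

```text
time: 14.1
ee_pos: [0.5451, 0.1715, 0.244]
tcp_rot: [98.7, 89.6, 105.3]
wrist_force: [-0.0, -0.1, -3.7]
opening: 0.007
```

```bash
python3 wr.py w11; python3 -c "
from workcell import bot,viewer
import cv2;cv2.imwrite('pics/s11.png',viewer.camera('side')['image'][:,:,::-1])"
```

```text
14.1 [17.3  7.9 12.8 94.9  0.4 10.6] [0.5451 0.1715 0.244 ] jaw deg 96.67 op 0.007007891324008299 F [-0.  -0.1 -3.7]
```

View pics/w11.png

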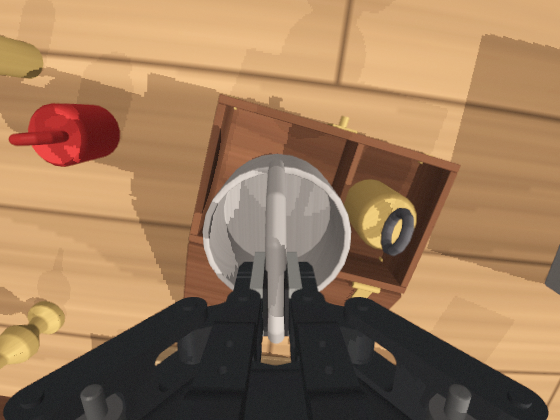

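View pics/s11.png

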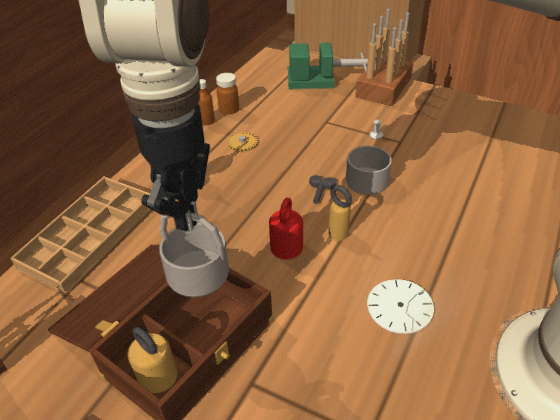

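>>> {"api": "jog_arm", "payload": {
  "deltas": [
    {"fingers": 0,"x": 0,"y": 0,"z": -25,"twist": 0},
    {"fingers": 0,"x": 0,"y": 0,"z": -50,"twist": 0},
    {"fingers": 0,"x": 0,"y": 0,"z": -75,"twist": 0},
    {"fingers": 0,"x": 0,"y": 0,"z": -95,"twist": 0},
    {"fingers": 0,"x": 0,"y": 0,"z": -110,"twist": 0},
    {"fingers": 0,"x": 0,"y": 0,"z": -118,"twist": 0},
    {"fingers": 0,"x": 0,"y": 0,"z": -120,"twist": 0},
    {"fingers": 0,"x": 0,"y": 0,"z": -120,"twist": 0}
  ]
}}

```text
time: 15.0
ee_pos: [0.5456, 0.1709, 0.1248]
tcp_rot: [90.5, 89.6, 97.1]
wrist_force: [-0.3, -1.0, -3.2]
opening: 0.0067
```

>>> {"api": "jog_arm", "payload": {
  "deltas": [
    {"fingers": 0,"x": 0,"y": 0,"z": -2,"twist": 0},
    {"fingers": 0,"x": 0,"y": 0,"z": -4,"twist": 0},
    {"fingers": 0,"x": 0,"y": 0,"z": -6,"twist": 0},
    {"fingers": 0,"x": 0,"y": 0,"z": -6,"twist": 0}
  ]
}}

```text
time: 15.4
ee_pos: [0.5455, 0.1709, 0.1186]
tcp_rot: [91.8, 89.6, 98.4]
wrist_force: [-0.5, -0.0, -3.3]
opening: 0.0067
```

>>> {"api": "jog_arm", "payload": {
  "deltas": [
    {"fingers": 0,"x": 0,"y": 0,"z": -1,"twist": 0},
    {"fingers": 0,"x": 0,"y": 0,"z": -2,"twist": 0},
    {"fingers": 0,"x": 0,"y": 0,"z": -2,"twist": 0}
  ]
}}

```text
time: 15.7
ee_pos: [0.5459, 0.1716, 0.1182]
tcp_rot: [76.8, 89.5, 83.5]
wrist_force: [-1.6, 3.6, 7.5]
opening: 0.0064
```

The wrist force has turned upward, so the pot is on the floor. I'll release and rise.

>>> {"api": "jog_arm", "payload": {
  "deltas": [
    {"fingers": 0.2,"x": 0,"y": 0,"z": 0,"twist": 0},
    {"fingers": 0.4,"x": 0,"y": 0,"z": 0,"twist": 0},
    {"fingers": 0.4,"x": 0,"y": 0,"z": 0,"twist": 0},
    {"fingers": 0.4,"x": 0,"y": 0,"z": 0,"twist": 0},
    {"fingers": 0.4,"x": 0,"y": 0,"z": 20,"twist": 0},
    {"fingers": 0.4,"x": 0,"y": 0,"z": 50,"twist": 0},
    {"fingers": 0.4,"x": 0,"y": 0,"z": 90,"twist": 0},
    {"fingers": 0.4,"x": 0,"y": 0,"z": 130,"twist": 0},
    {"fingers": 0.4,"x": 0,"y": 0,"z": 150,"twist": 0},
    {"fingers": 0.4,"x": 0,"y": 0,"z": 150,"twist": 0}
  ]
}}

```text
time: 16.7
ee_pos: [0.5469, 0.1719, 0.2716]
tcp_rot: [53.3, 89.3, 59.9]
wrist_force: [0.1, 0.6, -0.0]
opening: 0.0341
```

```bash
python3 wr.py w12
python3 - <<'E'
from workcell import bot,viewer
from rf import *
for n in('side','scene'):
    c=viewer.camera(n);pickle.dump(c,open(f'pics/{n}12.pkl','wb'));cv2.imwrite(f'pics/{n}12.png',c['image'][:,:,::-1])
d=pickle.load(open('pics/side12.pkl','rb'));print("slim",hfit(torus(),[(d,hull(d,(328,182,354,210)))],[.443,-.116]))
d=pickle.load(open('pics/side0.pkl','rb'));print("slim0",hfit(torus(),[(d,hull(d,(328,182,354,210)))],[.443,-.116]))
E
```

```text
16.7 [17.2  8.3 16.4 97.5  0.5 10.6] [0.5469 0.1719 0.2716] jaw deg 96.62 op 0.034067854674133 F [ 0.1  0.6 -0. ]
slim (array([ 0.44603292, -0.11920495,  2.90972741]), np.float64(166.7151001929319), np.float64(21.32793668873653))
slim0 (array([ 0.44659779, -0.11925539,  2.88289587]), np.float64(165.17776592112088), np.float64(19.175248829971366))
```

View pics/w12.png

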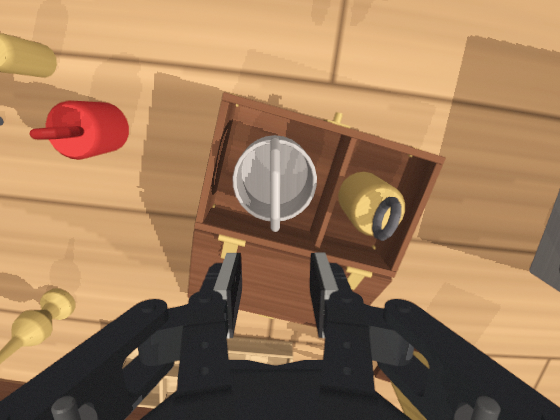

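View pics/side12.png

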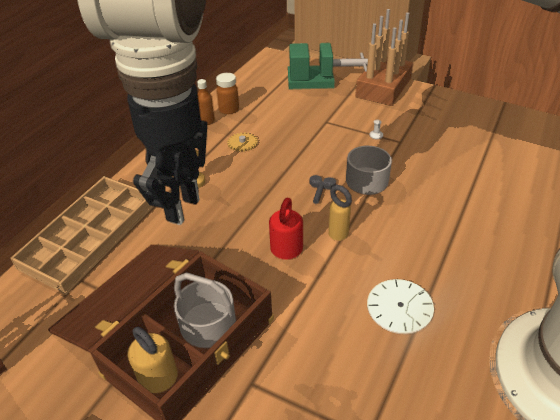

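The wrist view shows the pot at (275,180) in the wide bay and the weight at (372,205) in the narrow bay. Both stand upright and the gripper is clear of them. I'll do one numeric check before handing in.

Run:
```python
from rf import *
w=pickle.load(open("pics/w12.pkl","rb"))
x,y=.073,.1185
p,r=fit([(w,[(-x,-y,.075),(-x,y,.075),(x,y,.075)],[(225,93),(444,158),(393,273)])],[.55,.218,-.153]);print(p,r.round(1).tolist())
def loc(q): c,s=np.cos(p[2]),np.sin(p[2]);a=np.array(q[:2])-p[:2];return (c*a[0]+s*a[1]).round(4),(-s*a[0]+c*a[1]).round(4)
print("pot",loc(ray(w,[(275,179)],.068)[0]))
L=torus()+[0,0,.008];b=hfit(L,[(w,hull(w,(366,190,408,243),80,100))],[.56,.286]);print("stout",b,loc(b[0]))
from workcell import ticket
print(ticket.job_done())
```

```text
[ 0.55065205  0.21729131 -0.15306452] [[-3.0, -0.6], [1.0, -0.0], [0.4, 5.4]]
pot (np.float64(-0.0028), np.float64(-0.046))
stout (array([0.56040415, 0.28480901, 2.98437666]), np.float64(170.99218708444278), np.float64(15.076913837639196)) (np.float64(-0.0007), np.float64(0.0682))
the job is handed in; nothing more can be done
None
```

I packed the stout brass weight into the chest's narrow bay and the hoop-handled pot into its wide bay, then handed the job in at about 17 s; no verdict was reported.

I lowered each by its ring or hoop until the wrist force showed it was on the floor. Then I let go and raised the gripper clear.

The last checks, in the chest's frame:

| Thing | Measured | Allowed |
|---|---|---|
| Stout weight | x −1 mm, y +68 mm | x ±50 mm, y 45 to 91 mm |
| Hoop pot | x −3 mm, y −46 mm | x ±50 mm, y −75 to −15 mm |
| Slim weight | moved less than 1 mm | under 30 mm |

- **Upright:** both pieces look upright in the wrist and side pictures. I did not measure their tilt.
- **Chest position:** in the last wrist view one rim corner disagreed with the chest fit by about 5 pixels, and two other corners by up to 3. Fits from the different views agreed to about 2 mm, well inside the bay margins.
- **Height readings:** the arm stopped about 5 mm above the commanded height at both pick-ups. I relied on the measured heights and the contact force instead.

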